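Set the recipe stand to reading angle and stand the cook book on it

TASK

The book rest of the wooden recipe stand has sagged too far back. Push it up on its stiff hinge until it stands at 65 degrees to the worktop (flat would be 0, upright 90), take your hand away and see that it stays there. Then stand the cook book upright on the middle of its ledge, leaning flat against the rest, gently enough that the rest keeps its angle; do not let the book fall over, and do not shift the egg timer, salt shaker or candle.

Things in the scene. Friction and masses are not known exactly. Their poses are not given: they have to be found in the camera images.
- book_stand: Pale wooden recipe stand on non-slip feet (does not slide). Base 185 mm deep (x -62 to +122 mm), 196 mm wide, top 16 mm high; steel brackets and black knobs at the sides, 227 mm wide and 50 mm high over all. Origin on the worktop; the hinge axis is 34 mm straight above it, along y. x points from the front (reading side, roughly towards the robot) to the back, z up.
- rest (a joint): Angle of the book rest, rad: 0 = flat, pointing to the stand's +x; 1.571 = upright; 65 degrees is 1.134. Range 0 to 1.75; starts at 0.45 to 0.80. It stays where it is left. Turning it takes 0.4 to 0.75 N m (3 to 6 N square to the rest at its top edge). It can be raised by closed fingers hooked behind the top edge and drawn along its arc, towards the front and up.
- rest_top (a point): Middle of the top edge of the book rest (slatted panel 180 mm wide, 10 mm thick), 140 mm from the hinge axis. Axes turn with the rest: x up along the rest, y along the hinge, z out of its front (reading) face. Seen from the hinge axis, the back face lies 4 mm and the front face 14 mm out along z.
- ledge (a point): Middle of the inner corner of the rest's front face and the ledge for the book. Axes as rest_top. The ledge is fixed square to the rest and turns with it; 180 mm wide, its floor runs 39 mm out along z to a lip 10 mm high (along x) and 8 mm thick. The rest's top edge is 128 mm above the ledge floor along x; this point is 12 mm from the hinge axis along x.
- cook_book: Closed blue hardback cook book, 174 x 110 x 28 mm, 0.27 to 0.42 kg, loose, standing on its 110 x 28 mm tail end. Origin: middle of the back cover's outer face, 87 mm above the tail end. x along its 174 mm length (up at the start), y along its width, z across its thickness, back to front cover. Either cover may face out; same end down.
- book_top (a point): Middle of the upper 110 x 28 mm end of the cook book, with the book's axes. A grasp from above across the thickness, close to this end, stays clear of the stand's rest when the book is set down.
- egg_timer: Mechanical egg timer, black and cream, 59 mm across and 59 mm high, loose; origin at the centre of its underside. Leave alone.
- salt_shaker: Salt shaker with a grey cap, 44 mm across and 90 mm high, loose; origin at the centre of its underside. Leave alone.
- candle: Thick candle, 61 mm across and 131 mm high, loose; origin at the centre of its underside. Leave alone.

How it is judged:
By the outcome, as a careful person would: the job done as asked, in the order asked, and still so for the second after the job is handed in, with the robot touching nothing.
It also fails if it takes over 64 s, if anything falls off the work surface, if the arm or the gripper's body presses on something with over 40 N, if the wrist force passes 120 N, or if a joint passes its speed limit or range.

ROBOT

A 7-joint arm with a two-finger parallel gripper is mounted at the origin on a cart in front of the work surface, level with it; the furniture and walls round the work are solid. World frame = base frame: x ahead of the robot, y to its left, z up, the work surface at z = 0. Lengths are in mm, angles in rad, forces in N, time in s.
With the tool pointing down it reaches from about 425 to 925 mm from the base axis. Payload 6.8 kg.
Tool frame: the origin (TCP) lies at the very end of the fingers, on their centre line; the grasp point (between the pads) lies 19 mm behind it; z points along the fingers, y is the line along which they close (so a half turn about z gives the same grasp; the last joint's range is limited). The gripper opens to 85 mm and grips with 20 to 120 N. Pads are 22 mm wide; open, the fingers measure 114 mm over their backs; the gripper's body (76 mm by 85 mm) begins 54 mm behind the grasp point. The pads swing forward as they close: fully open they stand 13 mm farther back than shut.
Start: joints at [1.234, 0.477, 0.022, 1.555, -0.011, 1.109, -0.083], TCP at [153.104, -657.424, 231.308] pointing down, gripper open.
Joint ranges: [-2.96, 2.96], [-0.34, 2.1], [-1.41, 1.46], [0.24, 2.44], [-1.37, 4.51], [0.17, 1.92], [-2.96, 2.96]. Speed limits (rad/s): [2.39, 2.39, 3.14, 3.14, 3.14, 3.14, 3.14].

INTERFACE

Orientations are given as a rotation vector (axis times angle).
In Python, from workcell import ctrl, imaging, observe gives the robot as it stands (ctrl), with the cameras (imaging) and the readings as plain functions. Calls block until the motion is done:
- ctrl.movep(position, orientation): joint-space move of the TCP to a pose.
- ctrl.servo_line(position, ori=None, vel=150): straight line of the TCP; ori=None keeps the orientation; vel is the mean speed in mm/s.
- ctrl.goto_joints(angles): joint-space move.
- ctrl.grip(opening, f_grip=None): opening from 0.0 (shut) to 1.0 (fully open); f_grip is the grip in N (None keeps the last); returns when the fingers have stopped.
- ctrl.hold(seconds).
- ctrl.solve_ik(position, orientation): joint angles nearest the present ones, or None.
- observe(): the state.
- imaging.camera(name): name is "scene" or "side" or "wrist"; returns a dict with "color" (384x512x3 uint8, blue, green, red), "vertical_fov" (degrees; the focal length in pixels is half the picture's height over the tangent of half this angle, whatever the lens; pixels are square), "cx", "cy" (the principal point, pixels), "position" and "orientation" of the camera in the world; the wrist camera has in their place "tool_from_camera" (4x4, takes a point from camera to tool coordinates, whose origin is the TCP and whose axes are the flange's). Camera axes: x right, y down, z forward; pixel columns grow to the right and rows downward; lengths in mm; the calibration is good to about 2 mm. A picture is of the moment at which its call begins: read the wrist's pose just before it. There is no depth.
A pose or a line that the arm cannot do raises ctrl.Unreachable and nothing moves.
- ctrl.close_job(): hands the job in; it is judged then, once.
The state is a dict: "time": time; "joint_pos": joint angles; "dq": joint speeds; "tau": joint torques, N m; "ee_pos": TCP position; "tool_rot": TCP orientation; "force": force on the tool from outside, world axes, zero at the start; "wrist_torque": the same for the moment, N m; "gripper_width": opening from 0.0 (shut) to 1.0 (fully open); "grasp_force": force on a finger pad.
Only numpy, scipy, OpenCV 4.12 (cv2) and the standard library are available. Lean on these libraries where they do the work, as an engineer would, in place of code of your own. Each camera call takes 0.05 s, during which the arm holds its last target. There are 200 camera calls.

## Working session

There is one attempt and no reset: what is moved stays moved. The work goes in short steps, each a Python script; the robot and the scene stay as the last script left them, time stands still between calls to the robot, and variables do not carry over. Pictures are saved under pics/ and viewed, at most 10 in all, crops included, and the job is handed in when it is done.

```bash
ls; mkdir -p pics
python3 - <<'E'
from workcell import ctrl, imaging, observe
import cv2,numpy as np
a=[]
for n in ("scene","side"):
    c=imaging.camera(n); cv2.imwrite(f"pics/{n}0.png",c["color"])
    print(n,{k:v for k,v in c.items() if k!="color"})
    cv2.imwrite(f"pics/{n}0.png",c["color"])
    a.append(c["color"])
c=imaging.camera("wrist"); print({k:v for k,v in c.items() if k!="color"})
o=observe();print(o)
E
```

```text
pics
workcell.py
scene {'vertical_fov': 53.16917649217641, 'cx': 255.54399959327085, 'cy': 193.77994253226206, 'position': array([240.81222758, 711.67693065, 631.73800116]), 'orientation': array([-0.59273324,  2.56018805, -1.34664466])}
side {'vertical_fov': 45.80553113866295, 'cx': 260.8169676278576, 'cy': 186.1716968962569, 'position': array([291.44950021, 832.05381451, 686.1900562 ]), 'orientation': array([-0.46237331,  2.63608267, -1.36156049])}
{'vertical_fov': 58.815177817886166, 'cx': 251.1351466312396, 'cy': 193.81755389711356, 'tool_from_camera': array([[ 1.12828082e-04, -9.53337201e-01, -3.01907550e-01,
         7.70596522e+01],
       [ 9.99999986e-01,  1.44809803e-04, -8.35503834e-05,
        -4.58261294e-02],
       [ 1.23370862e-04, -3.01907537e-01,  9.53337204e-01,
        -1.42556298e+02],
       [ 0.00000000e+00,  0.00000000e+00,  0.00000000e+00,
         1.00000000e+00]])}
{'time': 0.15, 'joint_pos': array([ 1.23389203,  0.47761885,  0.02236667,  1.55618695, -0.01146425,
        1.10931332, -0.08312622]), 'dq': array([-7.48210084e-04, -1.69514715e-03,  6.93022125e-04,  4.40941697e-05,
       -1.05233630e-03,  1.99481320e-03,  5.83783848e-04]), 'tau': array([ 1.83373319e-03, -5.96930087e+01,  1.60961621e+00, -2.81492347e+01,
        1.26064784e-02,  6.44497937e-03, -1.20198823e-05]), 'ee_pos': array([ 152.97119109, -656.98247726,  230.55947156]), 'tool_rot': array([-3.11970104e+00, -3.58450109e-01,  4.65689619e-04]), 'force': array([ 0.49969955,  0.26333159, -0.37186543]), 'wrist_torque': array([-0.01861128, -0.00149594, -0.03076046]), 'grasp_force': 0.0, 'gripper_width': 1.000632152500778}
```

View pics/scene0.png

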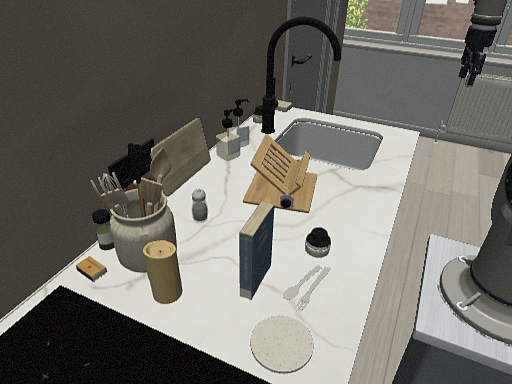

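View pics/side0.png

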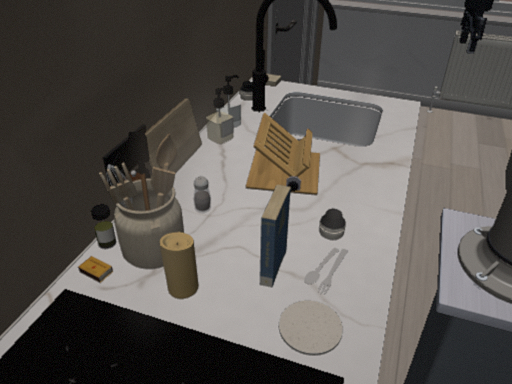

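The scene shows the stand near (283,180), the book near (257,250), timer (318,242), salt shaker (200,205) and candle (163,272). The side view agrees. I'll take rough positions first, then look with the wrist camera.

```bash
cat > h.py <<'E'
from workcell import ctrl, imaging, observe
import numpy as np,cv2
from scipy.spatial.transform import Rotation as R
def cam(n):
    o=observe(); c=imaging.camera(n)
    if n=="wrist":
        T=np.eye(4);T[:3,:3]=R.from_rotvec(o["tool_rot"]).as_matrix();T[:3,3]=o["ee_pos"]
        M=T@c["tool_from_camera"]; r,p=M[:3,:3],M[:3,3]
    else: r,p=R.from_rotvec(c["orientation"]).as_matrix(),np.array(c["position"])
    f=192/np.tan(np.radians(c["vertical_fov"]/2))
    return dict(img=c["color"],R=r,p=p,f=f,cx=c["cx"],cy=c["cy"])
def ray(c,u,v):
    d=c["R"]@np.array([(u-c["cx"])/c["f"],(v-c["cy"])/c["f"],1]); return c["p"],d/np.linalg.norm(d)
def plane(c,u,v,z=0):
    p,d=ray(c,u,v); return p+d*(z-p[2])/d[2]
def tri(obs):
    A=np.zeros((3,3));b=np.zeros(3)
    for c,(u,v) in obs:
        p,d=ray(c,u,v);P=np.eye(3)-np.outer(d,d);A+=P;b+=P@p
    x=np.linalg.solve(A,b)
    return x,max(np.linalg.norm((np.eye(3)-np.outer(ray(c,*q)[1],ray(c,*q)[1]))@(x-c["p"])) for c,q in obs)
def proj(c,X):
    q=c["R"].T@(np.array(X)-c["p"]); return q[:2]/q[2]*c["f"]+[c["cx"],c["cy"]]
def down(yaw): # tool z down, tool x axis at yaw
    x=np.array([np.cos(yaw),np.sin(yaw),0]);z=np.array([0,0,-1.]);return R.from_matrix(np.c_[x,np.cross(z,x),z]).as_rotvec()
E
python3 - <<'E'
from h import *
np.set_printoptions(precision=0,suppress=True)
s=cam("scene");d=cam("side")
for n,u,v in [("book bl",240,290),("book br",254,296),("book r",271,270),("timer",318,250),("salt",200,218),("candle",166,295),("standF",307,210),("standL",245,203),("standBR",318,175)]: print(n,plane(s,u,v))
for n,u,v in [("bookbr",272,283),("bookbl",262,277),("timer",332,232),("salt",202,205),("candle",182,290)]: print(n,plane(d,u,v))
o=observe();print(R.from_rotvec(o["tool_rot"]).as_matrix())
E
```

```text
book bl [498. 223.   0.]
book br [464. 224.   0.]
book r [462. 140.   0.]
timer [387.  30.   0.]
salt [704.  52.   0.]
candle [629. 303.   0.]
standF [ 463. -109.    0.]
standL [629. -61.   0.]
standBR [ 493. -297.    0.]
bookbr [467. 228.   0.]
bookbl [491. 220.   0.]
timer [387.  34.   0.]
salt [707.  48.   0.]
candle [627. 307.   0.]
[[ 1.  0. -0.]
 [ 0. -1.  0.]
 [-0. -0. -1.]]
```

Run:
```python
from h import *
import pickle
np.set_printoptions(precision=1,suppress=True)
V={}
def go(n,p,yaw):
    for z in (p[2],p[2]-40,p[2]-80):
        try: ctrl.movep([p[0],p[1],z],down(yaw));break
        except ctrl.Unreachable: print("unreach",n,z)
    else: return
    ctrl.hold(.3);V[n]=cam("wrist");print(n,observe()["ee_pos"],observe()["time"],observe()["joint_pos"])
go("s1",[430,-150,380],0.)
go("s2",[560,-230,360],0.)
go("b1",[520,130,380],0.)
go("b2",[440,210,380],0.)
pickle.dump(V,open("v.pkl","wb"))
k=list(V);m=[cv2.resize(V[n]["img"],(400,300)) for n in k]
while len(m)<4:m.append(m[0]*0)
cv2.imwrite("pics/m1.png",np.vstack([np.hstack(m[:2]),np.hstack(m[2:])]))
```

```text
s1 [ 430.  -150.2  379.9] 2.7417 [ 0.6  0.  -0.4  1.8  0.   1.3 -1.4]
s2 [ 559.7 -229.7  360.8] 3.7583 [ 0.6  0.3 -0.4  1.5  0.1  1.3 -1.4]
b1 [520.2 129.5 379.9] 5.4667 [ 0.2  0.2 -0.6  1.6  0.1  1.3 -2. ]
b2 [440.5 209.4 379.8] 6.3417 [ 0.1  0.1 -0.7  1.7  0.1  1.3 -2.2]
```

View pics/m1.png

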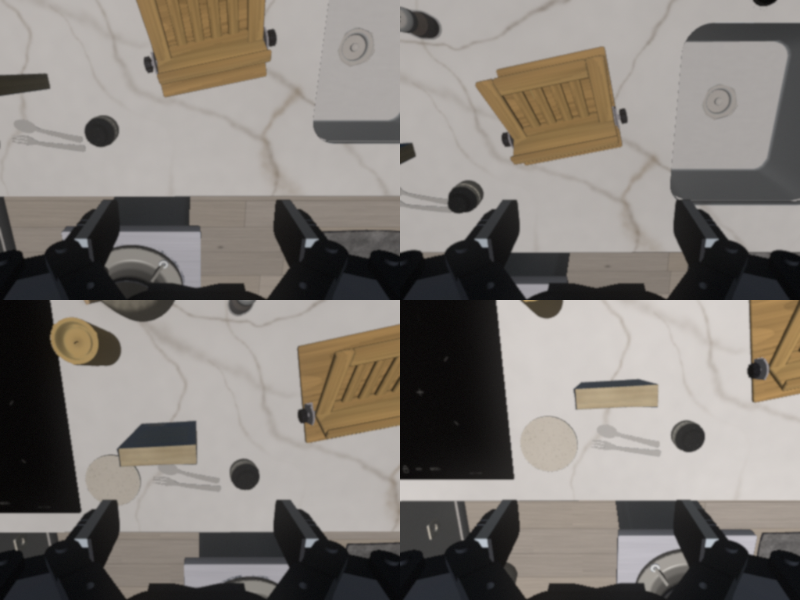

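Wrist views show the stand (s1/s2), and in b1/b2 the book's pale top end with the cover beyond it. I need one more stand view, then zoomed crops for corner picking.

Run:
```python
from h import *
import pickle
V=pickle.load(open("v.pkl","rb"))
ctrl.movep([500,-70,360],down(0.));ctrl.hold(.3);V["s3"]=cam("wrist");print(observe()["time"])
pickle.dump(V,open("v.pkl","wb"))
def crop(n,u,v,w=200,h=150):
    m=cv2.resize(V[n]["img"][v:v+h,u:u+w],(400,300),interpolation=cv2.INTER_CUBIC)
    for i in range(0,w,50): cv2.putText(m,str(u+i),(2*i,10),0,.35,(0,0,255))
    for i in range(25,h,25): cv2.putText(m,str(v+i),(0,2*i),0,.35,(0,0,255))
    return m
P=np.array([0,0,-0])
ps3=proj(V["s3"],[560,-195,60]).astype(int);print(ps3)
u,v=max(0,min(312,ps3[0]-100)),max(0,min(234,ps3[1]-75))
cv2.imwrite("pics/m2.png",np.vstack([np.hstack([crop("s2",92,50),crop("s3",u,v)]),np.hstack([crop("b1",110,130),crop("b2",190,80)])]))
```

```text
7.8
[351 100]
```

View pics/m2.png

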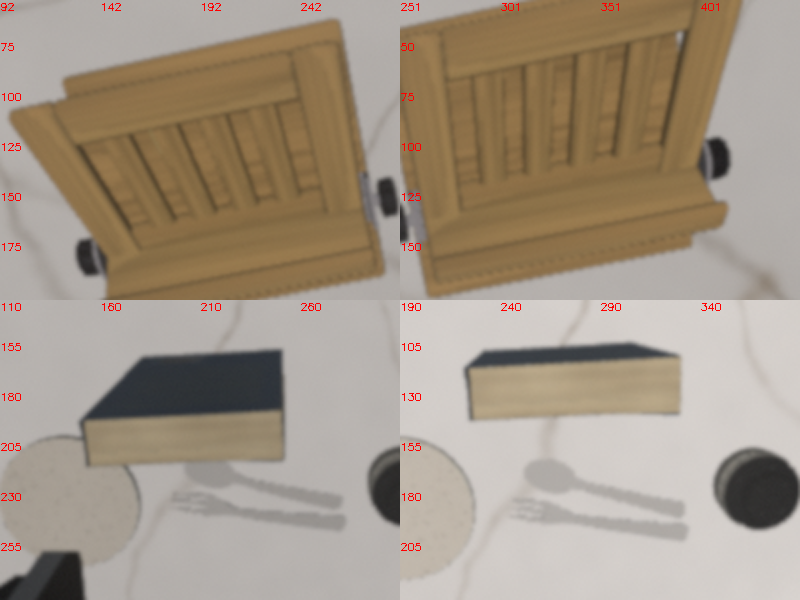

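Book-top corners: b1 (150,190.5),(251.5,185),(252,210),(154,213); b2 (223,113.5),(330,108),(330,136.5),(225.5,139.5). The stand crops are cut off, so re-crop (also the other views).

Run:
```python
from h import *
import pickle
np.set_printoptions(precision=1,suppress=True)
V=pickle.load(open("v.pkl","rb"))
for a,b in zip([(150,190.5),(251.5,185),(252,210),(154,213)],[(223,113.5),(330,108),(330,136.5),(225.5,139.5)]):
    print(*tri([(V["b1"],a),(V["b2"],b)]))
def crop(n,u,v,w=200,h=150):
    m=cv2.resize(V[n]["img"][v:v+h,u:u+w],(400,300),interpolation=cv2.INTER_CUBIC)
    for i in range(0,w,50): cv2.putText(m,str(u+i),(2*i,10),0,.35,(0,0,255))
    for i in range(25,h,25): cv2.putText(m,str(v+i),(0,2*i),0,.35,(0,0,255))
    return m
cv2.imwrite("pics/m3.png",np.vstack([np.hstack([crop("s2",92,75),crop("s3",240,0)]),np.hstack([crop("s3",240,60),crop("b1",312,40)])]))
```

```text
[491.4 237.  175.7] 0.15858409567497475
[495.8 129.3 169.2] 0.6143869073463716
[468.  128.5 172.6] 0.16631287442148165
[465.5 235.3 174.9] 0.14479024387149866
```

View pics/m3.png

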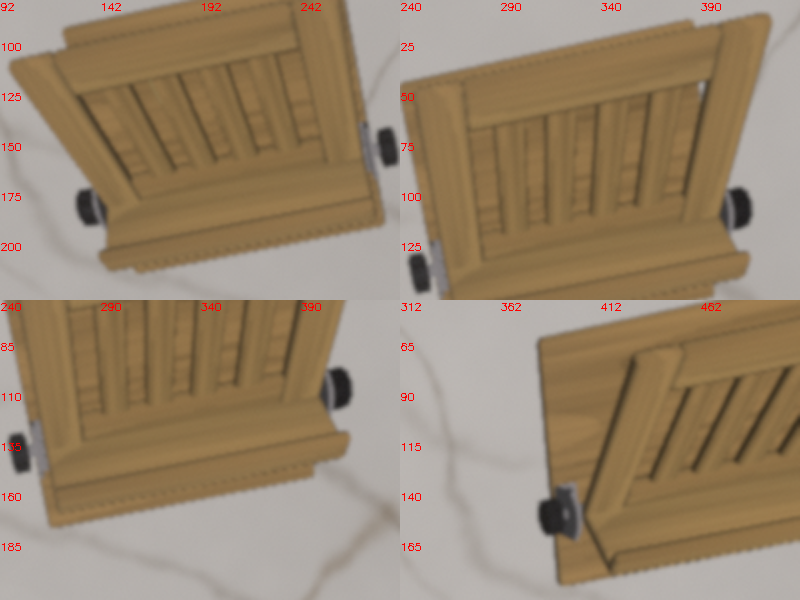

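Run:
```python
from h import *
import pickle
np.set_printoptions(precision=1,suppress=True)
V=pickle.load(open("v.pkl","rb"))
pts=dict(baseFL=dict(s2=(160.5,211),s3=(266,173),b1=(393,182)),baseFR=dict(s2=(284,186.5),s3=(396.5,147.5)),
 baseBL=dict(s2=(124.5,89),b1=(381,60)),baseBR=dict(s2=(262,60),s3=(385,11)),
 knobL=dict(s2=(134.5,178.5),s3=(250,136),b1=(387,148)),knobR=dict(s2=(285.5,148.5),s3=(409,104)),
 topL=dict(s2=(97,107),s3=(241,42.5),b1=(430.5,66)),topR=dict(s2=(259.5,71),s3=(424,9)))
for n,d in pts.items():
    print(n,*tri([(V[k],q) for k,q in d.items()]))
    if "base" in n: print("   z16",*[plane(V[k],*q,16)[:2] for k,q in d.items()])
```

```text
baseFL [454.5 -91.   13.1] 0.38730057738424356
   z16 [455.2 -91.7] [455.3 -91. ] [455.7 -89.6]
baseFR [ 492.9 -279.3   12.5] 0.20677713622826682
   z16 [ 494.1 -278.9] [ 493.3 -277.9]
baseBL [632.4 -53.8   7.9] 0.5274913828974991
   z16 [633.  -56.6] [631.3 -51. ]
baseBR [ 671.2 -244.6    3.8] 0.25949674836453723
   z16 [ 670.1 -244.3] [ 669.1 -240.2]
knobL [512.4 -66.   38. ] 1.4820054304998735
knobR [ 555.  -277.1   38.7] 0.10310419854658413
topL [617.2 -62.7 130.1] 4.4000308069365675
topR [ 650.8 -238.7  127.8] 1.011523964892257
```

```bash
cat >> h.py <<'E'
O=np.array([533.5,-172,0]);YAW=np.radians(11.6)
S=R.from_euler("z",YAW).as_matrix()
def W(x,y,z): return O+S@np.array([x,y,z])
def L(p): return S.T@(np.array(p)-O)
def edge(deg,back=4): # top edge of rest in stand x,z
    t=np.radians(deg); return 140*np.cos(t)-back*np.sin(t),34+140*np.sin(t)+back*np.cos(t)
def st(): o=observe(); return L(o["ee_pos"]),S.T@o["force"],o["time"]
E
python3 - <<'E'
from h import *
np.set_printoptions(precision=1,suppress=True)
s=cam("scene")
for u,v in [(160,193),(210,165),(228,160),(245,147)]: print(plane(s,u,v))
ori=down(YAW+np.pi)
ctrl.movep(W(140,0,300),ori); ctrl.grip(0,30)
print(observe()["joint_pos"],*st())
bx,bz=edge(41)
ctrl.servo_line(W(bx+11+22,0,bz-22))
ctrl.hold(.2);f0=st()[1];print("f0",f0)
x=bx+33
for i in range(16):
    x-=2; ctrl.servo_line(W(x,0,bz-22),vel=40)
    p,f,t=st()
    if f[0]-f0[0]>1.5: break
print("contact",p,f-f0,t)
E
```

```text
[868.6   6.1   0. ]
[ 823.2 -195.4    0. ]
[ 787.4 -250.4    0. ]
[ 778.8 -357.8    0. ]
[ 0.8  0.7 -1.2  1.4  0.7  1.5  1.4] [140.  -0. 300.] [-0.1 -0.   0.3] 11.1833
f0 [-0.8  0.5  0.9]
contact [116.6   0.1 107.1] [ 4.3  0.  -1.3] 15.325
```

Run:
```python
from h import *
import pickle
np.set_printoptions(precision=1,suppress=True)
for a in (45,50,55,59,62.5):
    bx,bz=edge(a); ctrl.servo_line(W(bx+11,0,bz-22),vel=60)
    p,f,t=st();print(a,bx+11,p,f,t)
bx,bz=edge(62.5)
ctrl.servo_line(W(bx+41,0,bz-22),vel=100); print(st())
ctrl.servo_line(W(bx+41,0,bz+70),vel=200)
V={}
ctrl.movep(W(-50,90,360),down(YAW)) ;ctrl.hold(.3);V["a"]=cam("wrist")
ctrl.movep(W(20,-70,360),down(YAW)) ;ctrl.hold(.3);V["b"]=cam("wrist")
V["side"]=cam("side");V["scene"]=cam("scene")
pickle.dump(V,open("v2.pkl","wb"));print(st()[2])
out=[]
for n in "ab":
    u,v=proj(V[n],W(30,0,60)).astype(int);u=max(0,min(312,u-100));v=max(0,min(234,v-75));print(n,u,v)
    out.append(cv2.resize(V[n]["img"][v:v+150,u:u+200],(400,300),interpolation=cv2.INTER_CUBIC))
for n in("scene","side"):
    u,v=proj(V[n],W(30,0,60)).astype(int);print(n,u-50,v-40)
    out.append(cv2.resize(V[n]["img"][v-40:v+35,u-50:u+50],(400,300),interpolation=cv2.INTER_CUBIC))
cv2.imwrite("pics/m4.png",np.vstack([np.hstack(out[:2]),np.hstack(out[2:])]))
```

```text
45 107.16652224137047 [108.4   0.  114.9] [5.  1.4 4.4] 15.6667
50 97.9260875836396 [ 99.    0.  122.6] [5.7 0.6 3.6] 16.0167
55 88.0240929119905 [ 88.7   0.  129.4] [4.8 0.3 3.7] 16.3667
59 79.67666128459913 [ 80.   -0.  134.1] [4.4 0.1 3.3] 16.6833
62.5 72.09676252019185 [ 72.   -0.  137.7] [ 4.8 -1.4  3.3] 16.975
(array([101.1,   0.4, 136.9]), array([-0. , -0.3,  0.5]), 17.425)
21.8417
a 223 8
b 98 65
scene 232 132
side 235 112
```

View pics/m4.png

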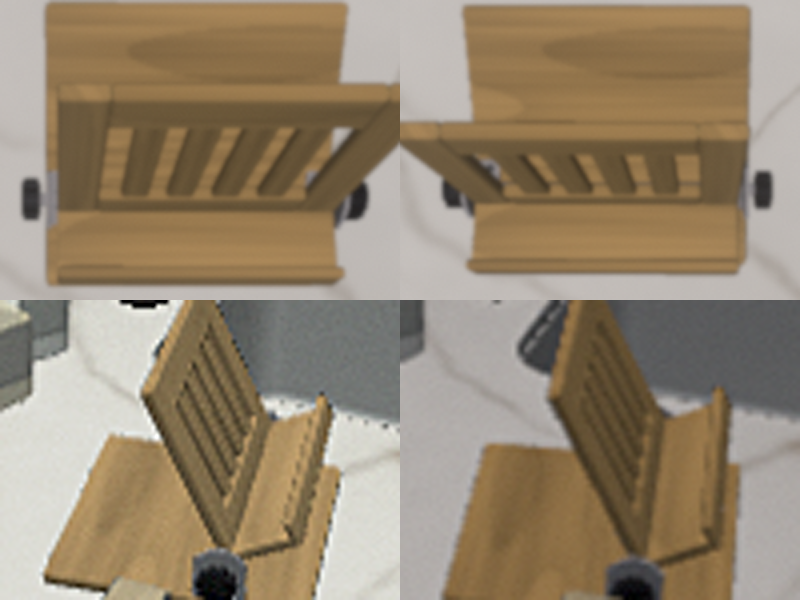

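m4 shows the rest up and standing by itself. Back top edge is at rows 51 (a) and 127 (b), front top edge at 58.5/134, base back edge at 10/69, with the knobs at (239,107) and (279,160). I'll compute the angle.

Run:
```python
from h import *
import pickle
from scipy.optimize import brentq
np.set_printoptions(precision=1,suppress=True)
V=pickle.load(open("v2.pkl","rb"))
def at(n,u,v,z): return L(plane(V[n],u,v,z))
print("knob",at("a",239,107,34),at("b",279,160,34))
print("base back",at("a",300,10,16),at("b",210,69,16), "corners L",at("a",247,10,16),"R",at("b",272,68.5,16))
for nm,bk,ra,rb in(("back",4,50.7,126.8),("front",14,58.5,134)):
    for n,u,v in(("a",310,ra),("b",210,rb)):
        g=lambda t: at(n,u,v,edge(t,bk)[1])[0]-edge(t,bk)[0]
        print(nm,n,brentq(g,45,85))
    # two-view in xz
    A=[];B=[]
    for n,u,v in(("a",310,ra),("b",210,rb)):
        p,d=ray(V[n],u,v);p=L(p);d=S.T@d;A.append([d[2],-d[0]]);B.append(d[2]*p[0]-d[0]*p[2])
    print("xz",np.linalg.solve(A,B))
```

```text
knob [  0.2 106.2  34. ] [  -1.1 -107.5   34. ]
base back [119.7  27.5  16. ] [119.3 -13.   16. ] corners L [119.6  95.3  16. ] R [120.1 -96.3  16. ]
back a 63.808932893749024
back b 63.522459458082785
xz [ 58.5 158.1]
front a 62.94770746285618
front b 62.50430704791628
xz [ 51.6 159.8]
```

Run:
```python
from h import *
import pickle
np.set_printoptions(precision=1,suppress=True)
ori=down(YAW+np.pi)
bx,bz=edge(62.5)
ctrl.movep(W(bx+50,0,bz+70),ori)
ctrl.servo_line(W(bx+30,0,bz-22))
ctrl.servo_line(W(bx+14,0,bz-22),vel=80)
f0=st()[1]
for a in (62.5,65):
    bx,bz=edge(a); ctrl.servo_line(W(bx+11,0,bz-22),vel=30);ctrl.hold(.15)
    p,f,t=st();print(a,bx+11,p,f-f0,t)
ctrl.servo_line(W(bx+35,0,bz-22),vel=100)
ctrl.servo_line(W(bx+35,0,bz+70),vel=200)
V={}
ctrl.movep(W(20,-60,360),down(YAW)) ;ctrl.hold(.3);V["b"]=cam("wrist")
ctrl.movep(W(-60,-30,360),down(YAW)) ;ctrl.hold(.3);V["a"]=cam("wrist")
pickle.dump(V,open("v3.pkl","wb"));print(st()[2])
out=[]
for n in "ab":
    u,v=proj(V[n],W(30,0,80)).astype(int);u=max(0,min(312,u-100));v=max(0,min(184,v-100));print(n,u,v)
    out.append(cv2.resize(V[n]["img"][v:v+200,u:u+200],(400,400),interpolation=cv2.INTER_CUBIC))
cv2.imwrite("pics/m5.png",np.hstack(out))
```

```text
62.5 72.09676252019185 [ 72.3   0.  138.1] [-0.3 -0.7 -0.2] 25.2583
65 66.54132549555132 [ 66.6   0.  140.7] [ 1.1 -0.4 -0.4] 25.7583
29.8083
a 125 0
b 102 42
```

View pics/m5.png

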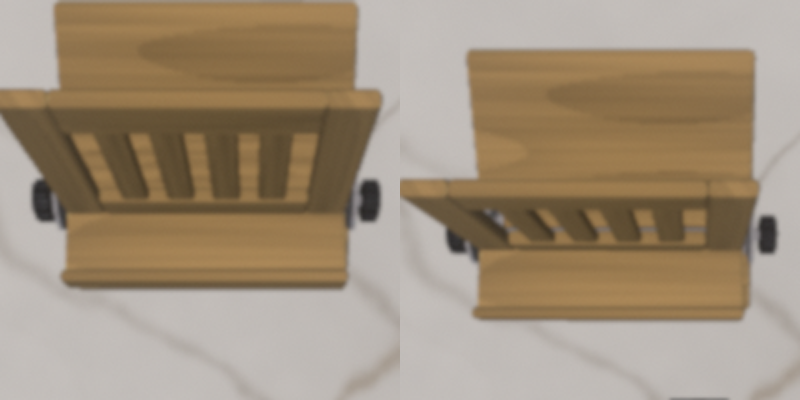

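m5 shows the rest standing freely, with the back top edge at rows ~45.5 (a) and 132.5 (b) and the knobs at a(147,100) and (309.5,100). I'll compute the angle.

Run:
```python
from h import *
import pickle
from scipy.optimize import brentq
np.set_printoptions(precision=1,suppress=True)
V=pickle.load(open("v3.pkl","rb"))
def at(n,u,v,z): return L(plane(V[n],u,v,z))
print("knob",at("a",147,100,34),at("a",309.5,100,34),at("b",285.5,159,34))
print("base back",at("a",220,2,16),at("b",192,67,16))
for n,u,r in(("a",220,45),("b",192,132)):
    g=V[n]["img"][r-7:r+15,u-30:u+30].mean((1,2));print(n,r-7,g)
for nm,bk,ra,rb in(("back",4,45.5,132.5),("front",14,53,140.5)):
    for n,u,v in(("a",220,ra),("b",192,rb)):
        g=lambda t: at(n,u,v,edge(t,bk)[1])[0]-edge(t,bk)[0]
        print(nm,n,brentq(g,45,85))
```

```text
knob [ -0.4 107.6  34. ] [  -0.3 -108.    34. ] [  -0.4 -107.9   34. ]
base back [119.1   9.1  16. ] [121.   19.3  16. ]
a 38 [106.7 106.5 107.9 109.8 110.9 109.  106.6 110.  116.2 119.7 119.9 118.9
 117.8 116.9 113.9 105.5  93.6  84.8  80.8  79.1  78.5  78. ]
b 125 [118.5 118.6 117.3 115.1 113.2 111.7 109.2 109.8 115.  119.2 120.1 119.
 117.8 116.1 110.3  98.8  87.2  81.2  78.7  77.9  77.6  78.3]
back a 66.18915171058657
back b 66.082254621567
front a 65.1143715375682
front b 65.31742539447343
```

Angle ≈65°, and it stays with the hand away. Next I'll grasp the book and check reachability of the placing poses.

```bash
cat >> h.py <<'E'
TH=np.radians(65.3)
U=np.array([np.cos(TH),0,np.sin(TH)]);N=np.array([-np.sin(TH),0,np.cos(TH)])
PORI=R.from_matrix(S@np.c_[[0,1.,0],-N,-U]).as_rotvec()
def place(a,n): return W(*(np.array([-.4,0,34])+a*U+n*N))  # TCP a along rest from hinge, n out
E
python3 - <<'E'
from h import *
np.set_printoptions(precision=2,suppress=True)
for a,n in((152,29),(230,34),(250,100)): print(place(a,n),ctrl.solve_ik(place(a,n),PORI))
g=down(np.pi/2+np.radians(1.8)); B=np.array([480.2,182.5])
ctrl.grip(1.0)
ctrl.movep([*B,260],g)
ctrl.servo_line([*B,140],vel=120); ctrl.hold(.1)
f0=observe()["force"]
ctrl.grip(0,60)
o=observe();print(o["ee_pos"],o["gripper_width"]*85,o["grasp_force"],o["force"]-f0)
ctrl.servo_line([*B,270],vel=120)
o=observe();print(o["ee_pos"],o["gripper_width"]*85,o["grasp_force"],o["force"]-f0,o["time"],o["joint_pos"])
for a,n in((152,29),(230,34),(250,100)): print(place(a,n),ctrl.solve_ik(place(a,n),PORI))
E
```

```text
[ 569.52 -164.61  184.21] [-0.27  0.68  0.59  1.54 -0.17  1.41  0.55]
[ 597.   -158.97  257.16] [-0.27  0.66  0.6   1.4  -0.15  1.57  0.53]
[ 546.45 -169.34  302.91] [-0.3   0.54  0.64  1.49 -0.1   1.59  0.55]
[480.6  182.65 140.26] 27.340042010438562 59.98695731163025 [1.43 1.14 2.78]
[479.65 182.33 269.23] 27.494962290092765 59.415666460990906 [-0.38  0.76 -4.39] 35.15 [-1.14  0.2   0.77  1.93 -0.16  1.07 -0.28]
[ 569.52 -164.61  184.21] [-0.4   0.76  0.83  1.55 -0.31  1.43  0.69]
[ 597.   -158.97  257.16] [-0.4   0.74  0.86  1.41 -0.29  1.58  0.67]
[ 546.45 -169.34  302.91] [-0.44  0.62  0.9   1.5  -0.22  1.6   0.68]
```

Run:
```python
from h import *
np.set_printoptions(precision=2,suppress=True)
ctrl.movep(place(260,100),PORI)
ctrl.servo_line(place(200,33),PORI,vel=120)
ctrl.hold(.1);print(st(),observe()["gripper_width"]*85)
out=[]
for n in("scene","side"):
    c=cam(n);u,v=proj(c,W(20,0,90)).astype(int)
    out.append(cv2.resize(c["img"][v-70:v+50,u-50:u+50],(400,480),interpolation=cv2.INTER_CUBIC))
cv2.imwrite("pics/m6.png",np.hstack(out))
```

```text
(array([ 53.2 ,  -0.55, 230.49]), array([ 0.34, -0.26, -1.93]), 37.5) 27.480205738436545
```

View pics/m6.png

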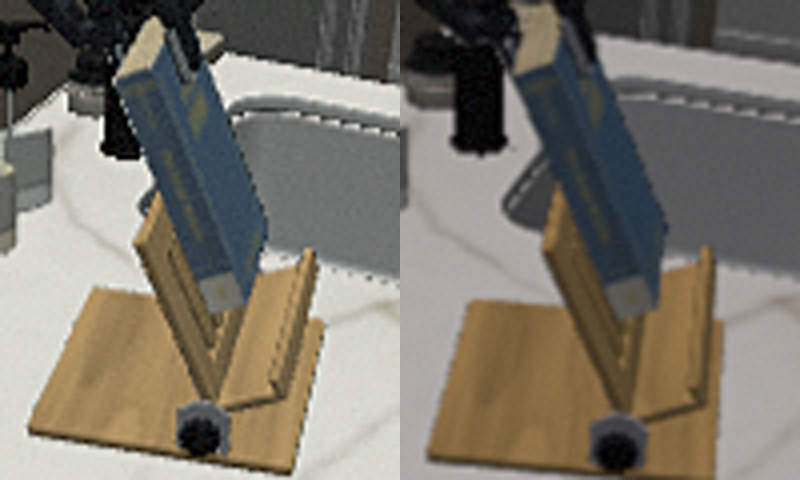

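m6 shows the book held parallel to the rest, a few mm off its face and above the ledge. Now I'll lower it.

Run:
```python
from h import *
np.set_printoptions(precision=2,suppress=True)
ax=lambda:(lambda f:np.array([f@U,f@N]))(st()[1])
ctrl.servo_line(place(157,32),vel=80);ctrl.hold(.15);f0=ax();print("f0",f0)
a=157
while a>148:
    a-=.75;ctrl.servo_line(place(a,32),vel=20);ctrl.hold(.05);f=ax()-f0
    if f[0]>1.2: break
print("floor",a,f,st()[2])
a+=.3;n=32
while n>28.6:
    n-=.6;ctrl.servo_line(place(a,n),vel=20);ctrl.hold(.05);g=ax()-f0
    if g[1]>1.2: break
print("rest",n,g,st())
out=[]
for m in("scene","side"):
    c=cam(m);u,v=proj(c,W(20,0,90)).astype(int)
    out.append(cv2.resize(c["img"][v-70:v+50,u-50:u+50],(400,480),interpolation=cv2.INTER_CUBIC))
cv2.imwrite("pics/m7.png",np.hstack(out))
```

```text
f0 [-2.91 -0.56]
floor 152.5 [ 2.58 -0.4 ] 40.2417
rest 30.799999999999997 [1.04 1.26] (array([ 35.31,  -0.01, 185.73]), array([-1.42, -0.22, -1.4 ]), 40.8417)
```

View pics/m7.png

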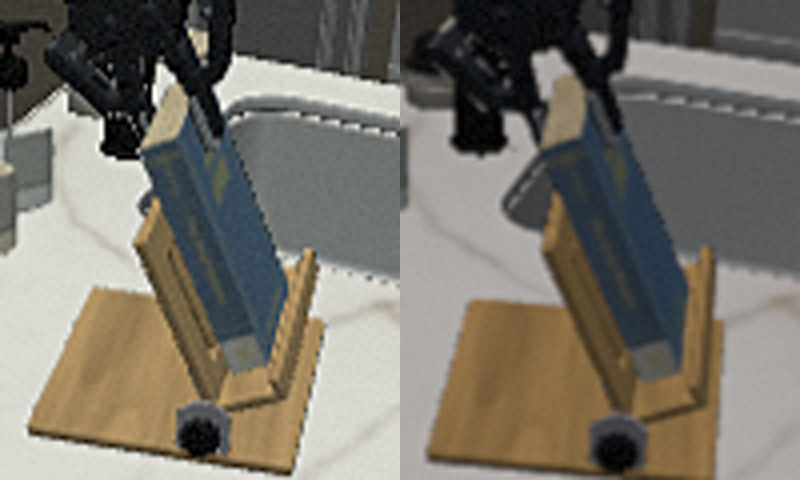

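m7 shows the book on the ledge floor, parallel to the rest with a small gap. I'll close the gap slightly off the floor, lower and release.

Run:
```python
from h import *
np.set_printoptions(precision=2,suppress=True)
f0=np.array([-2.91,-.56])
ax=lambda:(lambda f:np.array([f@U,f@N]))(st()[1])-f0
a,n=153.8,30.8
ctrl.servo_line(place(a,n),vel=20);ctrl.hold(.1);b=ax();print(b)
while n>28.3:
    n-=.5;ctrl.servo_line(place(a,n),vel=20);ctrl.hold(.05);g=ax()
    if g[1]-b[1]>1.5: break
print("rest",n,g)
n+=.3;ctrl.servo_line(place(152.7,n),vel=20);ctrl.hold(.1);print(ax())
for w in (.38,.46,.6,.85): ctrl.grip(w)
print(observe()["gripper_width"],st())
ctrl.hold(.2)
ctrl.servo_line(place(260,n),vel=130)
ctrl.movep(W(-90,0,360),down(YAW));ctrl.hold(.4)
V={};V["w"]=cam("wrist");V["scene"]=cam("scene");V["side"]=cam("side")
import pickle;pickle.dump(V,open("v4.pkl","wb"));print(st()[2])
out=[cv2.resize(V["w"]["img"],(400,300))]
u,v=proj(V["w"],W(30,0,80)).astype(int);u=max(0,min(312,u-100));v=max(0,min(234,v-75));print(u,v)
out.append(cv2.resize(V["w"]["img"][v:v+150,u:u+200],(400,300),interpolation=cv2.INTER_CUBIC))
for m in("scene","side"):
    c=V[m];u,v=proj(c,W(20,0,90)).astype(int)
    out.append(cv2.resize(c["img"][v-40:v+50,u-60:u+60],(400,300),interpolation=cv2.INTER_CUBIC))
cv2.imwrite("pics/m8.png",np.vstack([np.hstack(out[:2]),np.hstack(out[2:])]))
```

```text
[ 0.57 -0.38]
rest 28.3 [0.4 0.6]
[1.65 0.61]
0.8519875294089411 (array([ 37.43,   0.05, 184.65]), array([ 0.19,  0.34, -0.62]), 44.225)
47.4333
151 0
```

View pics/m8.png

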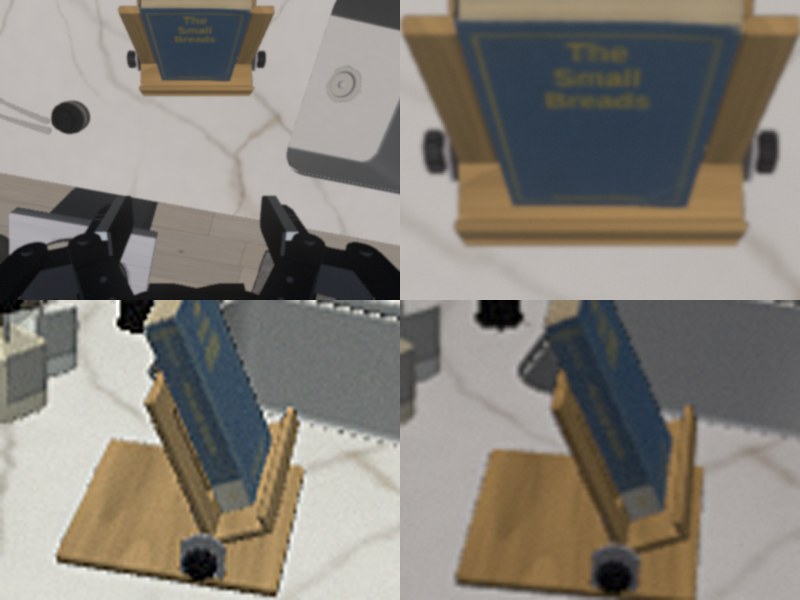

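m8 shows the book centred on the ledge, leaning parallel to the rest. In the scene view the rest's top corner is within a fraction of a pixel of where it was before the release, so the angle held. Handing in.

Run:
```python
from h import *
print(ctrl.close_job())
```

```text
the job is handed in; nothing more can be done
None
```

The job is handed in: the rest stands at about 65° (camera and contact estimates 65–66°) and kept that angle, the cook book leans on the middle of its ledge, and the arm never went near the egg timer, salt shaker or candle.

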